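# Put the bookshop's stamps away in their tray

## Robot

A 6-joint arm with a two-finger parallel gripper is mounted at the origin on the work surface. World frame = base frame: x ahead of the robot, y to its left, z up, the work surface at z = 0. Lengths are in m, angles in rad, forces in N, time in s.
With the tool pointing down it reaches from about 0.275 to 0.825 m from the base axis. Payload 4.9 kg.
Tool frame: the origin (TCP) lies midway between the tips of the shut fingers; the grasp point (between the pads) lies 19 mm behind it (bot.grip_depth is the distance from the TCP to the grasp point, in m); z points along the fingers, y is the line along which they close (so a half turn about z gives the same grasp; the last joint's range is limited). The gripper opens to 85 mm and grips with 20 to 120 N. Pads are 22 mm wide; open, the fingers measure 114 mm over their backs; the gripper's body (76 mm by 85 mm) begins 54 mm behind the grasp point. The pads swing forward as they close: fully open they stand 13 mm farther back than shut.
Start: joints at [1.192, 0.326, -0.193, 1.052, 0, 1.437], TCP at [0.133, 0.534, 0.231] pointing down, gripper open.
Joint ranges: [-2.65, 2.65], [-0.97, 1.79], [-1.3, 1.35], [-1.93, 2.1], [-1.47, 1.37], [-3.14, 3.14]. Speed limits (rad/s): [2.57, 2.57, 3.14, 3.14, 3.14, 3.14].

## Interface

Orientations are given as a unit quaternion [w, x, y, z].
In Python, from cell import bot gives the robot as it stands. Calls block until the motion is done:
- bot.move_pose(position, orientation): joint-space move of the TCP to a pose.
- bot.move_linear(position, speed=0.15, rotation=None, until_force=None): straight line of the TCP; rotation=None keeps the orientation; speed is the mean speed in m/s. With until_force (N) it stops when the force on the tool has changed by that much, and returns True; else False.
- bot.goto_joints(angles): joint-space move.
- bot.set_gripper(opening, grasp_force=None): opening from 0.0 (shut) to 1.0 (fully open); grasp_force is the grip in N (None keeps the last); returns when the fingers have stopped.
- bot.wait(seconds).
- bot.solve_ik(position, orientation): joint angles nearest the present ones, or None.
- bot.camera(name): name is "scene" or "top"; returns the picture (400x640x3 uint8, red, green, blue); there is no depth.
- bot.calibration(name): a dict with "mtx" (3x3 intrinsics, pixels), "extrinsics" (4x4, takes a point from world to camera coordinates). Camera axes: x right, y down, z forward; pixel columns grow to the right and rows downward; lengths in m; the calibration is good to about 2 mm. A picture is of the moment at which its call begins. calibration takes no time and is no camera call.
A pose or a line that the arm cannot do raises bot.PlanningError and nothing moves.
- bot.close_job(): hands the job in; it is judged then, once.
Trained networks look in the newest picture that a camera, given by its name, has taken for a name from the list of things; names that differ only in an ending like _2 or _b are one class to them, and where a whole thing is asked for, a point or a joint stands for the part that bears it (a point fixed in the world has none). Each returns a list of dicts, best first, with "confidence" (0 to 1); they miss things now and then, are a little off and sometimes report something else, mostly with a low value. They report only what shows in the picture. A call takes as long as a camera call. They do not tell look-alikes from the thing itself.
- bot.search_frame(camera, thing): "bbox" ([left, top, width, height] in pixels, round what is visible of it).
Readings, each from a call of its own:
- bot.read_clock(): time.
- bot.read_joint_positions(): joint angles.
- bot.read_joint_vel(): joint speeds.
- bot.read_joint_efforts(): joint torques, N m.
- bot.read_position(): TCP position.
- bot.read_tool_rot(): TCP orientation.
- bot.read_ft_force(): force on the tool from outside, world axes, zero at the start.
- bot.read_moment(): the same for the moment, N m.
- bot.read_gripper_width(): opening from 0.0 (shut) to 1.0 (fully open).
- bot.read_finger_force(): force on a finger pad.
Only numpy, scipy, OpenCV 4.12 (cv2) and the standard library are available. Lean on these libraries where they do the work, as an engineer would, in place of code of your own. Each camera call takes 0.05 s, during which the arm holds its last target. There are 200 camera calls.

## Task

Closing time at the bookshop counter: put the four shop stamps (large round, small round, square and oblong) away in the wooden tray, each standing upright and flat on the floor of the one well made for its shape and size. The cross and the flower stamp belong to the children's corner: leave them standing where they are, and tip no stamp over.

Things in the scene. Friction and masses are not known exactly. Their poses are not given: they have to be found in the camera images.
- stamp_large_round_mid (a point): large round shop stamp: disc-shaped mount 54 mm across. Pale wood on black rubber, 22 mm high; dark round wooden handle on its middle; 72 mm high in all, 60-130 g. Point: on the handle axis, 36 mm above the underside (half-way up); z up. Handle: neck 12 mm across, then a straight round grip 20 mm across from 10 to 32 mm above this point, top at 36 mm. Stands on the table, any yaw.
- stamp_small_round_mid (a point): small round shop stamp: disc-shaped mount 34 mm across. Pale wood on black rubber, 22 mm high; dark round wooden handle on its middle; 72 mm high in all, 60-130 g. Point: on the handle axis, 36 mm above the underside (half-way up); z up. Handle: neck 12 mm across, then a straight round grip 20 mm across from 10 to 32 mm above this point, top at 36 mm. Stands on the table, any yaw.
- stamp_square_mid (a point): square shop stamp: mount 44 x 44 mm, sides along its x and y. Pale wood on black rubber, 22 mm high; dark round wooden handle on its middle; 72 mm high in all, 60-130 g. Point: on the handle axis, 36 mm above the underside (half-way up); z up. Handle: neck 12 mm across, then a straight round grip 20 mm across from 10 to 32 mm above this point, top at 36 mm. Stands on the table, any yaw.
- stamp_oblong_mid (a point): oblong shop stamp: mount 62 mm (its x) x 26 mm (its y). Pale wood on black rubber, 22 mm high; dark round wooden handle on its middle; 72 mm high in all, 60-130 g. Point: on the handle axis, 36 mm above the underside (half-way up); z up. Handle: neck 12 mm across, then a straight round grip 20 mm across from 10 to 32 mm above this point, top at 36 mm. Stands on the table, any yaw.
- stamp_cross_mid (a point): children's stamp, to be left: mount is a plus-shaped cross 66 mm across with arms 17 mm wide. Pale wood on black rubber, 22 mm high; dark round wooden handle on its middle; 72 mm high in all, 60-130 g. Point: on the handle axis, 36 mm above the underside (half-way up); z up. Handle: neck 12 mm across, then a straight round grip 20 mm across from 10 to 32 mm above this point, top at 36 mm. Stands on the table, any yaw.
- stamp_flower_mid (a point): children's stamp, to be left: mount is a flower of four round petals, 66 mm across. Pale wood on black rubber, 22 mm high; dark round wooden handle on its middle; 72 mm high in all, 60-130 g. Point: on the handle axis, 36 mm above the underside (half-way up); z up. Handle: neck 12 mm across, then a straight round grip 20 mm across from 10 to 32 mm above this point, top at 36 mm. Stands on the table, any yaw.
- well_large_round_floor (a point): well for the large round stamp: round, 68 mm across recess with grey felt floor in one of four pale tiles (92 mm in x, 80 mm in y) that fill a wooden tray (196 x 172 mm) two by two. Point: centre of the well's floor, 9 mm above the table; tile top 12 mm, tray rim 13 mm above it. x, y along the tray's sides. Tray place and yaw vary, tiles swap places; all fixed.
- well_small_round_floor (a point): well for the small round stamp: round, 50 mm across recess with grey felt floor in one of four pale tiles (92 mm in x, 80 mm in y) that fill a wooden tray (196 x 172 mm) two by two. Point: centre of the well's floor, 9 mm above the table; tile top 12 mm, tray rim 13 mm above it. x, y along the tray's sides. Tray place and yaw vary, tiles swap places; all fixed.
- well_square_floor (a point): well for the square stamp: square, 60 x 60 mm recess with grey felt floor in one of four pale tiles (92 mm in x, 80 mm in y) that fill a wooden tray (196 x 172 mm) two by two. Point: centre of the well's floor, 9 mm above the table; tile top 12 mm, tray rim 13 mm above it. x, y along the tray's sides. Tray place and yaw vary, tiles swap places; all fixed.
- well_oblong_floor (a point): well for the oblong stamp: oblong, 78 mm (its x) x 42 mm (its y) recess with grey felt floor in one of four pale tiles (92 mm in x, 80 mm in y) that fill a wooden tray (196 x 172 mm) two by two. Point: centre of the well's floor, 9 mm above the table; tile top 12 mm, tray rim 13 mm above it. x, y along the tray's sides. Tray place and yaw vary, tiles swap places; all fixed.
There are look-alikes about, which are no part of the job. Leave any green, pink or red look-alike of the part that bears stamp_small_round_mid alone.

How it is judged:
At the end, for the whole second after the job is handed in: Each of the four shop stamps is at rest, upright within about 7 degrees, down on the floor of its own well (within 14 mm of the well's centre and standing less than 4 mm higher than fully seated); the cross and flower stamps stand upright within 20 mm of where they were (horizontal distance between stamp_large_round_mid and well_large_round_floor below 0.014 m and z of stamp_large_round_mid in the frame of well_large_round_floor between 0.03 and 0.04 m and angle between each of stamp_large_round_mid, stamp_small_round_mid, stamp_square_mid, stamp_oblong_mid, stamp_cross_mid, stamp_flower_mid's own z axis and vertical below 0.12 rad and linear speed of each of stamp_large_round, stamp_small_round, stamp_square, stamp_oblong below 0.02 m/s and horizontal distance between stamp_small_round_mid and well_small_round_floor below 0.014 m and z of stamp_small_round_mid in the frame of well_small_round_floor between 0.03 and 0.04 m and horizontal distance between stamp_square_mid and well_square_floor below 0.014 m and z of stamp_square_mid in the frame of well_square_floor between 0.03 and 0.04 m and horizontal distance between stamp_oblong_mid and well_oblong_floor below 0.014 m and z of stamp_oblong_mid in the frame of well_oblong_floor between 0.03 and 0.04 m and distance of each of stamp_cross_mid, stamp_flower_mid from where it was at the start of the episode below 0.02 m); the robot touches nothing.
It fails at once if the cross stamp is moved by more than 20 mm (distance of stamp_cross_mid from where it was at the start of the episode above 0.02 m).
It fails at once if the flower stamp is moved by more than 20 mm (distance of stamp_flower_mid from where it was at the start of the episode above 0.02 m).
It fails at once if a shop stamp is tipped over (leans more than 45 degrees) (angle between any of stamp_large_round_mid, stamp_small_round_mid, stamp_square_mid, stamp_oblong_mid's own z axis and vertical above 0.79 rad).
It also fails if it takes over 96 s, if anything falls off the work surface, if the arm or the gripper's body presses on something with over 40 N, if the wrist force passes 120 N, or if a joint passes its speed limit or range.

## Working session

There is one attempt and no reset: what is moved stays moved. The work goes in short steps, each a Python script; the robot and the scene stay as the last script left them, time stands still between calls to the robot, and variables do not carry over. Pictures are saved under pics/ and viewed, at most 14 in all, crops included, and the job is handed in when it is done.

```bash
mkdir -p pics; ls
python3 - <<'E'
from cell import bot
import cv2,numpy as np
for n in("scene","top"):
    im=bot.camera(n); cv2.imwrite(f"pics/{n}0.png",im[:,:,::-1])
    c=bot.calibration(n); print(n,np.round(c["mtx"],1).tolist(),np.round(c["extrinsics"],4).tolist())
    for t in "large_round small_round square oblong cross flower".split():
        for s in(f"stamp_{t}_mid",f"well_{t}_floor"):
            if "well_cross" in s or "well_flower" in s: continue
            try: print(s,[(np.round(d["bbox"]).tolist(),round(d["confidence"],2)) for d in bot.search_frame(n,s)[:5]])
            except Exception as e: print(s,e)
print(bot.read_clock())
E
```

```text
pics
scene [[410.0, 0.0, 322.5], [0.0, 410.0, 198.6], [0.0, 0.0, 1.0]] [[-0.2028, 0.9791, -0.0117, 0.1101], [0.8406, 0.168, -0.5149, -0.4807], [-0.5022, -0.1143, -0.8572, 1.1566], [0.0, 0.0, 0.0, 1.0]]
stamp_large_round_mid [([383.0, 181.0, 26.0, 30.0], 0.62), ([395.0, 133.0, 27.0, 28.0], 0.52)]
well_large_round_floor [([443.0, 142.0, 35.0, 26.0], 0.71), ([161.0, 152.0, 48.0, 42.0], 0.68)]
stamp_small_round_mid [([284.0, 263.0, 20.0, 32.0], 0.9), ([299.0, 186.0, 13.0, 32.0], 0.89), ([317.0, 223.0, 18.0, 27.0], 0.71), ([286.0, 219.0, 13.0, 26.0], 0.55)]
well_small_round_floor [([198.0, 158.0, 50.0, 38.0], 0.71), ([443.0, 142.0, 34.0, 31.0], 0.57)]
stamp_square_mid [([394.0, 131.0, 29.0, 33.0], 0.68)]
well_square_floor [([177.0, 121.0, 48.0, 34.0], 0.9)]
stamp_oblong_mid [([444.0, 144.0, 32.0, 26.0], 0.77), ([385.0, 183.0, 24.0, 28.0], 0.63)]
well_oblong_floor [([210.0, 126.0, 43.0, 36.0], 0.9)]
stamp_cross_mid [([442.0, 184.0, 38.0, 34.0], 0.83)]
stamp_flower_mid [([332.0, 179.0, 28.0, 32.0], 0.67)]
top [[401.9, 0.0, 318.6], [0.0, 401.9, 201.6], [0.0, 0.0, 1.0]] [[0.0147, -0.9998, 0.0
[... 151 characters left out ...]
25.0], 0.73)]
well_large_round_floor [([446.0, 194.0, 37.0, 42.0], 0.97), ([406.0, 192.0, 39.0, 39.0], 0.37)]
stamp_small_round_mid [([331.0, 186.0, 17.0, 18.0], 0.75), ([334.0, 156.0, 14.0, 19.0], 0.62), ([321.0, 116.0, 17.0, 19.0], 0.52), ([303.0, 158.0, 13.0, 19.0], 0.5)]
well_small_round_floor [([406.0, 192.0, 41.0, 39.0], 0.83)]
stamp_square_mid [([230.0, 269.0, 26.0, 30.0], 0.84)]
well_square_floor [([447.0, 233.0, 38.0, 48.0], 0.75)]
stamp_oblong_mid [([172.0, 270.0, 33.0, 18.0], 0.97)]
well_oblong_floor [([408.0, 235.0, 40.0, 47.0], 0.91)]
stamp_cross_mid [([174.0, 213.0, 33.0, 29.0], 0.84)]
stamp_flower_mid [([286.0, 198.0, 30.0, 33.0], 0.91), ([447.0, 233.0, 42.0, 48.0], 0.53)]
1.1
```

Run:
```python
import cv2
a=cv2.imread("pics/top0.png")[100:310,140:500]; cv2.imwrite("pics/t0c.png",cv2.resize(a,None,fx=2.2,fy=2.2,interpolation=cv2.INTER_CUBIC))
a=cv2.imread("pics/scene0.png")[105:310,140:500]; cv2.imwrite("pics/s0c.png",cv2.resize(a,None,fx=2.2,fy=2.2,interpolation=cv2.INTER_CUBIC))
```

```text
(no output)
```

View pics/t0c.png

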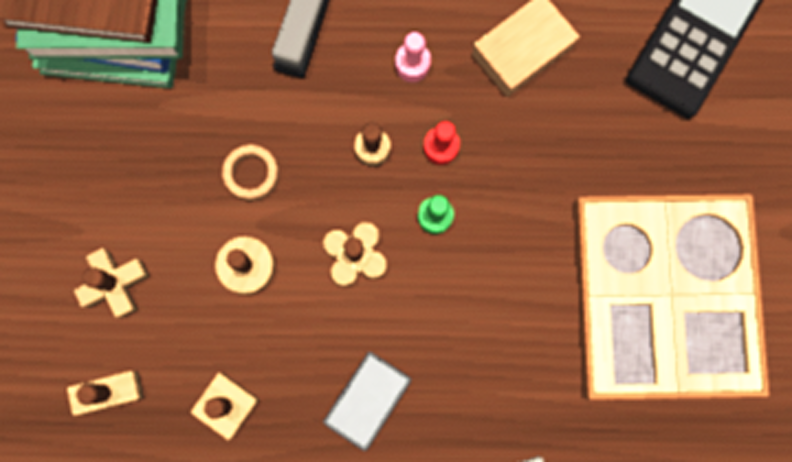

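View pics/s0c.png

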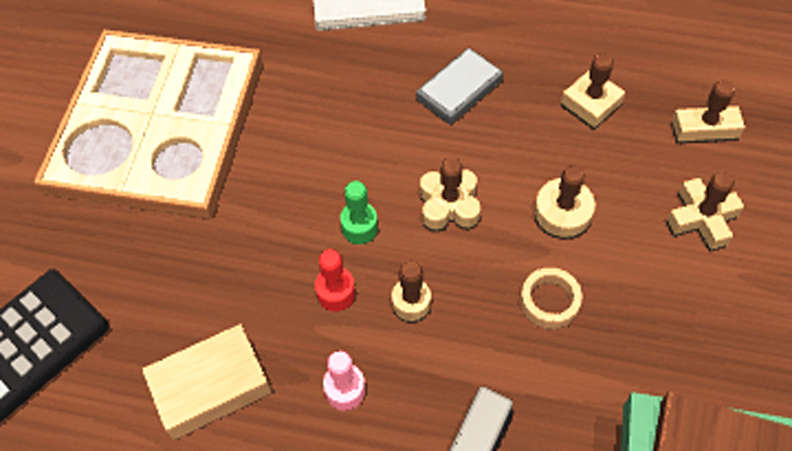

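The top view crop shows the tray at right, with wells small round (627,248), large round (708,246), oblong (632,343) and square (715,341). The real small round stamp is at (372,145), with coloured look-alikes around it. Next step is to measure in both views with rectified images on the z = 22 mm plane.

```bash
cat > vis.py <<'E'
import cv2,numpy as np
from cell import bot
def P(n):
    c=bot.calibration(n); return np.array(c["mtx"])@np.array(c["extrinsics"])[:3]
def ortho(n,im,z,x0=.2,y0=-.5,W=1000,H=700): # 1 mm/px: col=(y0side) ; returns image with col=(x-x0), row=(y-y0)
    p=P(n); h=np.c_[p[:,0],p[:,1],p[:,2]*z+p[:,3]]
    A=np.array([[.001,0,x0],[0,.001,y0],[0,0,1]])
    return cv2.warpPerspective(im,h@A,(H,W),flags=cv2.INTER_CUBIC|cv2.WARP_INVERSE_MAP)
def pix(n,X):
    q=P(n)@np.r_[X,1]; return q[:2]/q[2]
def tri(u,v): # u in scene, v in top
    X=cv2.triangulatePoints(P("scene"),P("top"),np.float64(u).reshape(2,1),np.float64(v).reshape(2,1)); return (X[:3]/X[3]).ravel()
E
python3 - <<'E'
from vis import *
for n in("scene","top"):
    im=cv2.imread(f"pics/{n}0.png"); o=ortho(n,im,.022); cv2.imwrite(f"pics/{n}_o.png",o)
    hsv=cv2.cvtColor(o,cv2.COLOR_BGR2HSV)
    m=((hsv[...,0]>13)&(hsv[...,0]<28)&(hsv[...,1]>50)&(hsv[...,1]<175)&(hsv[...,2]>165)).astype(np.uint8)*255
    cv2.imwrite(f"pics/{n}_m.png",m)
    print(n)
    for c in cv2.findContours(m,cv2.RETR_EXTERNAL,cv2.CHAIN_APPROX_NONE)[0]:
        if cv2.contourArea(c)<300: continue
        (cx,cy),(w,h),a=cv2.minAreaRect(c); e=cv2.minEnclosingCircle(c)
        print("rect %.3f %.3f  %.0fx%.0f a=%.1f | circ %.3f %.3f r%.1f"%(.2+cx/1000,-.5+cy/1000,w,h,a,.2+e[0][0]/1000,-.5+e[0][1]/1000,e[1]))
    # felt
    m=((hsv[...,1]<50)&(hsv[...,2]>90)).astype(np.uint8)*255
    print("felt")
    for c in cv2.findContours(m,cv2.RETR_EXTERNAL,cv2.CHAIN_APPROX_NONE)[0]:
        if cv2.contourArea(c)<800: continue
        (cx,cy),(w,h),a=cv2.minAreaRect(c); print("%.3f %.3f %.0fx%.0f a=%.1f"%(.2+cx/1000,-.5+cy/1000,w,h,a))
a=cv2.imread("pics/top_o.png");b=cv2.imread("pics/scene_o.png")
d=np.hstack([a[:, :400],b[:,:400]]); cv2.imwrite("pics/o.png",cv2.resize(cv2.rotate(d[100:],cv2.ROTATE_90_CLOCKWISE),None,fx=.7,fy=.7))
E
```

```text
scene
rect 0.764 0.492  15x124 a=90.0 | circ 0.764 0.499 r62.0
rect 0.531 0.287  58x60 a=74.1 | circ 0.530 0.287 r35.0
rect 0.430 0.286  38x68 a=14.6 | circ 0.429 0.285 r38.2
rect 0.414 0.171  47x48 a=55.6 | circ 0.416 0.172 r31.0
rect 0.646 0.156  53x53 a=12.5 | circ 0.646 0.156 r27.4
rect 0.550 0.159  58x55 a=50.2 | circ 0.553 0.157 r31.3
rect 0.565 0.050  62x55 a=14.5 | circ 0.564 0.051 r35.4
rect 0.675 0.035  34x37 a=90.0 | circ 0.675 0.036 r20.0
rect 0.780 -0.120  66x91 a=38.9 | circ 0.779 -0.121 r53.9
rect 0.525 -0.260  196x172 a=1.8 | circ 0.526 -0.260 r128.8
felt
0.808 0.106 30x129 a=74.7
0.427 0.036 49x80 a=57.7
0.325 -0.084 92x119 a=18.3
0.526 -0.259 184x160 a=1.9
0.832 -0.321 68x62 a=59.0
top
rect 0.798 0.492  14x119 a=90.0 | circ 0.798 0.499 r59.5
rect 0.531 0.288  59x59 a=73.6 | circ 0.531 0.287 r34.9
rect 0.426 0.287  29x65 a=15.3 | circ 0.426 0.287 r34.3
rect 0.415 0.171  47x47 a=56.3 | circ 0.415 0.171 r31.3
rect 0.550 0.158  56x55 a=90.0 | circ 0.550 0.158 r28.5
rect 0.643 0.156  53x53 a=54.5 | circ 0.643 0.156 r27.5
rect 0.563 0.050  56x56 a=15.4 | circ 0.563 0.050 r34.2
rect 0.670 0.035  30x36 a=2.4 | circ 0.672 0.035 r18.4
rect 0.785 -0.120  63x92 a=38.7 | circ 0.785 -0.120 r53.8
rect 0.528 -0.259  195x170 a=1.9 | circ 0.527 -0.260 r127.5
felt
0.817 0.107 31x122 a=73.1
0.422 0.035 49x80 a=57.5
0.315 -0.086 81x119 a=18.2
0.572 -0.193 30x88 a=90.0
0.572 -0.216 44x45 a=90.0
0.574 -0.244 88x23 a=3.6
0.480 -0.220 90x78 a=1.7
0.570 -0.298 71x62 a=17.4
0.483 -0.305 91x71 a=1.6
0.835 -0.321 69x64 a=59.0
```

View pics/o.png

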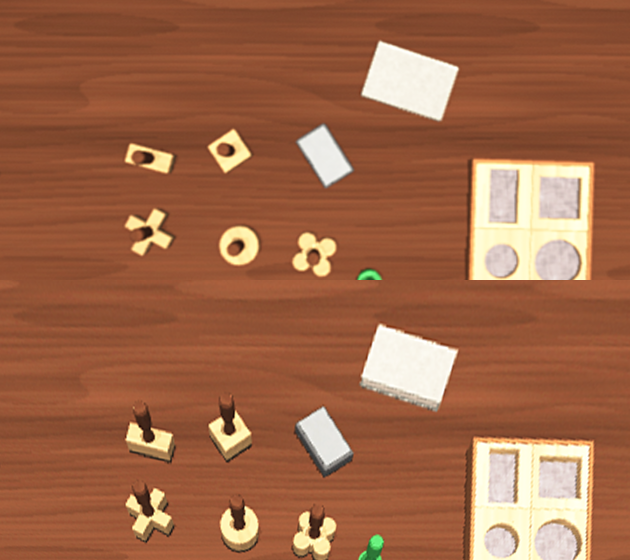

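Both views agree on the z = 22 mm plane for every mount and for the tray rim, to within a few mm, so the heights are confirmed. The object at (0.644, 0.156) is the plain ring. The large round stamp is at (0.550, 0.158). I'll start with the large round and check it.

```bash
cat > act.py <<'E'
from vis import *
C=np.array([.5265,-.2597]); TY=np.deg2rad(1.8)
R=np.array([[np.cos(TY),-np.sin(TY)],[np.sin(TY),np.cos(TY)]])
WELL={k:C+R@np.array(v) for k,v in dict(large=(.046,-.04),small=(.046,.04),square=(-.046,-.04),oblong=(-.046,.04)).items()}
STAMP=dict(large=(.550,.158),small=(.672,.035),square=(.415,.171),oblong=(.426,.287))
# preferred grasp yaw and turns (rad) allowed by symmetry
YAW=dict(large=90,small=90,square=56.3,oblong=105.3); SYM=dict(large=None,small=None,square=90,oblong=180)
def q(a): return [0,float(np.cos(a/2)),float(np.sin(a/2)),0]
def options(k):
    out=[]
    base=[YAW[k]] if SYM[k] is None else [YAW[k],YAW[k]+90]
    for b in base:
        for h in(0,180,-180):
            a=b+h; turns=[0] if SYM[k] is None else [(1.8-YAW[k])+SYM[k]*i for i in(-1,0,1)]
            if SYM[k] is None: turns=range(-90,91,30)
            for t in turns:
                J=[bot.solve_ik([*xy,z],q(np.deg2rad(g))) for xy,g in((STAMP[k],a),(WELL[k],a+t)) for z in(.038,.17)]
                if any(j is None for j in J): continue
                m=max(abs(j[5]) for j in J)
                if m<3.0: out.append((abs(J[3][5]-J[1][5])+m,a,t))
    return sorted(out)
def run(k):
    _,a,t=options(k)[0]; a,t=np.deg2rad(a),np.deg2rad(t); s=STAMP[k]; w=WELL[k]
    bot.move_pose([*s,.15],q(a)); bot.set_gripper(.55)
    hit=bot.move_linear([*s,.038],until_force=10)
    bot.set_gripper(0,70); g=bot.read_gripper_width(); print(k,"hit",hit,"width",g)
    if hit or g<.08: bot.set_gripper(.55); bot.move_linear([*s,.17]); return False
    bot.move_linear([*s,.17]); bot.move_pose([*w,.17],q(a+t))
    bot.move_linear([*w,.075]); hit=bot.move_linear([*w,.0475],speed=.06,until_force=8)
    z=bot.read_position()[2]; print("width",bot.read_gripper_width(),"stop",hit,"z",z)
    if z>.053: return False
    bot.set_gripper(.55); bot.move_linear([*w,.17]); print(bot.read_clock()); return True
E
python3 - <<'E'
from act import *
for k in STAMP: print(k,np.round(WELL[k],3),[np.round(o,1).tolist() for o in options(k)[:2]])
E
```

```text
large [ 0.574 -0.298] [[1.7, 270.0, -60.0], [1.7, -90.0, -60.0]]
small [ 0.571 -0.218] [[1.7, 90.0, -30.0], [1.7, -90.0, -30.0]]
square [ 0.482 -0.301] [[0.8, -123.7, -54.5], [0.8, 236.3, -54.5]]
oblong [ 0.479 -0.221] [[1.8, 195.3, -103.5], [2.2, -74.7, -103.5]]
```

Run:
```python
from vis import *
im=cv2.imread("pics/top_o.png"); m=cv2.imread("pics/top_m.png",0)
c=max(cv2.findContours(m,cv2.RETR_EXTERNAL,cv2.CHAIN_APPROX_NONE)[0],key=lambda c:(cv2.contourArea(c)))
print(cv2.boxPoints(cv2.minAreaRect(c))/1000+[.2,-.5])
```

```text
[[ 0.42729152 -0.17760029]
 [ 0.43306715 -0.34798078]
 [ 0.62779255 -0.34137994]
 [ 0.62201692 -0.17099944]]
```

Run:
```python
from act import *
print(run("large"))
im=bot.camera("scene"); cv2.imwrite("pics/s1.png",cv2.resize(im[100:300,140:500,::-1],None,fx=2.2,fy=2.2))
print(bot.search_frame("scene","stamp_large_round_mid"))
```

```text
large hit False width 0.21176124703343382
width 0.2153513800890148 stop True z 0.0482515931989789
10.5833
True
[{'bbox': [170.9, 149.4, 25.2, 32.2], 'confidence': 0.87}, {'bbox': [209.0, 127.3, 42.4, 33.3], 'confidence': 0.74}]
```

View pics/s1.png

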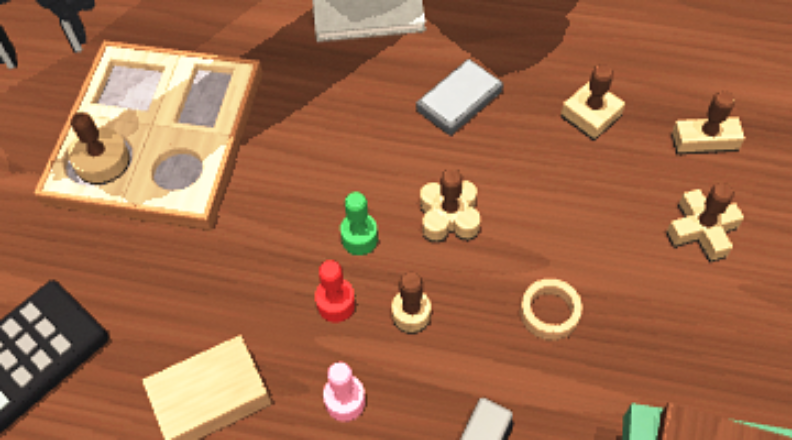

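The large round stamp stands upright in its well at crop (97,155). Next come the remaining three.

Run:
```python
from act import *
ok=all(run(k) for k in("small","square","oblong")); print(ok)
if ok: bot.move_pose([.35,.25,.3],q(0))
for n in("scene","top"):
    im=bot.camera(n); cv2.imwrite(f"pics/{n}2.png",im[:,:,::-1])
    a,b=((140,380),(100,290)) if n=="scene" else ((260,500),(130,320))
    cv2.imwrite(f"pics/{n}2c.png",cv2.resize(im[b[0]:b[1],a[0]:a[1],::-1],None,fx=3,fy=3,interpolation=cv2.INTER_CUBIC))
```

```text
small hit False width 0.21029984437517824
width 0.20796909736716035 stop True z 0.048494323950678944
19.1
square hit False width 0.21375304831500128
width 0.20790219899545118 stop True z 0.04794910558340108
28.0083
oblong hit False width 0.20761456205799395
width 0.20951710679350377 stop True z 0.04805596125542493
37.1083
True
```

View pics/scene2c.png

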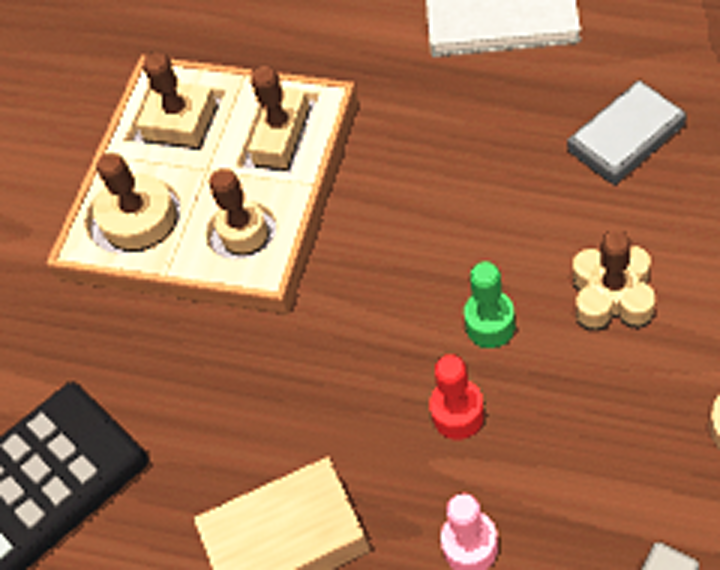

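View pics/top2c.png

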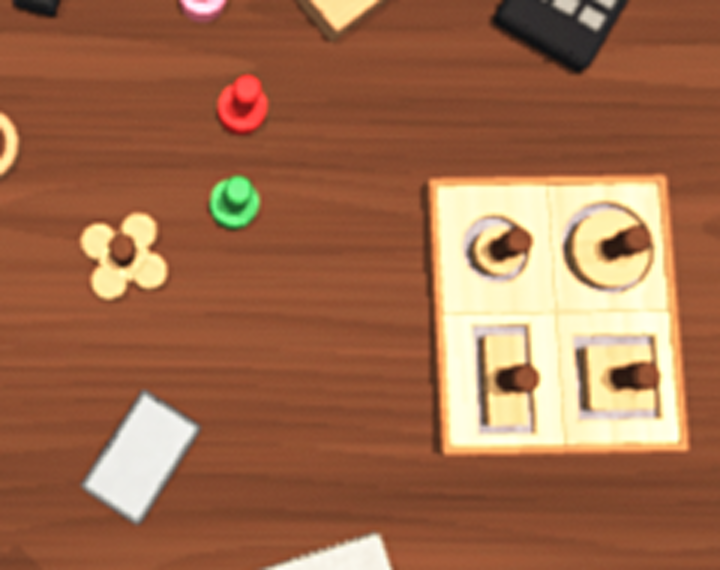

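Both views show all four stamps upright in their own wells, with felt visible around the mounts. The flower hasn't moved, and the arm is clear of everything.

```bash
python3 -c "
from cell import bot
print(bot.close_job())"
```

```text
the job is handed in; nothing more can be done
None
```

All four shop stamps stand upright in their own wells, the cross and flower stamps were not touched, and the job is handed in (no verdict was returned).

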